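# Find the branded crate by its underside and push it into the dispatch bay

## Robot

A 6-joint arm with a two-finger parallel gripper is mounted at the origin on a cart in front of the work surface, level with it; the furniture and walls round the work are solid. World frame = base frame: x ahead of the robot, y to its left, z up, the work surface at z = 0. Lengths are in m, angles in rad, forces in N, time in s.
With the tool pointing down it reaches from about 0.275 to 0.975 m from the base axis. Payload 8.4 kg.
Tool frame: the origin (TCP) lies midway between the tips of the shut fingers; the grasp point (between the pads) lies 19 mm behind it; z points along the fingers, y is the line along which they close (so a half turn about z gives the same grasp; the last joint's range is limited). The gripper opens to 92 mm and grips with 3 to 60 N. Pads are 20 mm wide; open, the fingers measure 128 mm over their backs; the gripper's body (75 mm by 189 mm) begins 69 mm behind the grasp point.
Start: joints at [-1.284, 0.353, 1.633, -0, 1.155, -0.002], TCP at [0.178, -0.599, 0.215] pointing down, gripper open.
Joint ranges: [-2.63, 2.63], [-0.92, 2.1], [0.06, 2.66], [-1.3, 4.44], [0, 2.69], [-3.02, 3.02]. Speed limits (rad/s): [2.22, 2.22, 2.79, 3.14, 3.14, 3.14].

## Interface

Orientations are given as a 3x3 rotation matrix whose columns are the frame's x, y, z axes.
In Python, from station import env, vision, close_job gives the robot as it stands.
- The arm moves only by the tool send_rows, never from a script. Its argument "plan" is a list of rows, each an object with "slide": the shift along the tool's x, y, z in mm, a list of three; "twist": the turn, a rotation vector about the tool's x, y, z in degrees, a list of three; "hand": the opening, from 0 (shut) to 1 (fully open). A call has exactly 5 rows; each row shifts and turns the commanded pose from where the row before left it, along the tool's axes as they then stand; what a row does not reach is not made up. A row lasts 1/8 s, in which the tool goes at most 62.5 mm and 10.7 degrees, less where a joint would pass 70% of its speed; a pose out of reach is approached as far as the arm can. A call is refused whole if a number of a shift passes 62.5 or a number of a turn 10.7, either way. A call with a gripper value outside its range is refused whole. The fingers move at their own pace and stop on an object; "force" is the grip in N (left out, the last holds). Time passes only in rows, so rows that do not move let the fingers close, or fill a call up. It gives the time, the measured TCP pose, the force, the opening and the grip force at its end, in the units of the state.
- env.get_obs(): the state, without advancing time (a new reading comes with each control period).
- vision.grab_frame(name): name is "scene" or "top"; returns a dict with "color" (480x640x3 uint8, red, green, blue), "z_map" (480x640 float32, m along the optical axis (not along the pixel's ray), 0 where there is no reading), "vertical_fov" (degrees; the focal length in pixels is half the picture's height over the tangent of half this angle, whatever the lens; pixels are square), "cx", "cy" (the principal point, pixels), "T" (4x4, takes a point from camera to world coordinates). Camera axes: x right, y down, z forward; pixel columns grow to the right and rows downward; lengths in m; the calibration is good to about 2 mm. A picture is of the moment at which its call begins.
- close_job(): hands the job in; it is judged then, once.
The state is a dict: "time": time; "qpos": joint angles; "dq": joint speeds; "effort": joint torques, N m; "ee_pos": TCP position; "orientation": TCP orientation; "wrist_force": force on the tool from outside, world axes, zero at the start; "wrist_torque": the same for the moment, N m; "opening": finger opening in m; "grip_force": force on a finger pad.
Only numpy, scipy, OpenCV 4.12 (cv2) and the standard library are available. Lean on these libraries where they do the work, as an engineer would, in place of code of your own. Each camera call takes 0.05 s, during which the arm holds its last target. There are 200 camera calls.

## Task

One of the two upright crates is branded underneath. With the fingers only, tip both of them over away from you onto their backs, so that their undersides face you, then push the one with the ring-and-cross brand, still lying so, into the empty right-hand bay of the dispatch rack until its lid end rests against the back stop. Nothing may be lifted or carried; leave the plain crate lying where it fell, and do not disturb the crate already waiting or the other things on the bench.

Things in the scene. Friction and masses are not known exactly. Their poses are not given: they have to be found in the camera images.
- crate_a: BRANDED crate: closed pine, lid nailed on, 0.4 kg, 96 mm wide (y), 72 deep (x), 120 tall (z); stands upright, front (-x) to the robot, turned up to 15 degrees. Origin: centre of the underside at the feet of two skids (14 wide, 8 high, front to back along both side edges). Burnt brand between the skids: a 52 mm ring with a diagonal cross. Left or right place varies; standing it looks like crate_b
- crate_b: PLAIN crate, the same in size, frame, skids and start, no brand. Pushed near the top of its front, either crate tips about its lower back edge, hardly sliding, goes over by itself past about 31 degrees and lies on its back: 72 mm high, own +x down, own z away from the robot, underside to the robot
- crate_a_center (a point): centre of the branded crate, on its axes, 60 mm from the underside: 60 mm above the table while it stands, 36 mm when it lies on its back
- crate_b_center (a point): centre of the plain crate, 60 mm from its underside: 60 mm above the table while it stands, 36 mm when it lies on its back
- rack: dispatch rack fixed to the table, no floor: plywood back stop 50 mm high, three dividers 32 high, 18 thick; two bays 120 wide, open to the robot. Origin: on the table, middle of the mouth of the empty right bay; x points into it (rack turned up to 5 degrees), y left; stop at x = +95 mm, left bay at y = +138. Home, a lying crate has its centre at x = +35. The crates start 0.2 m before the mouth, 150 to 210 mm to either side
- waiting: a third crate of the same kind, 96 x 120 x 72 mm high as it lies on its back in the left bay, its brand towards the robot (a pattern to compare with); loose, must be left alone. Origin under its centre as it lies
- wax_tin: round tin of wax, 86 mm across, 41 mm high, to the right of the rack; bystander, loose. Origin under its centre
- tape_measure: round tape measure, 86 mm across, 35 mm high, near the front edge on the left; bystander, loose. Origin under its centre
- new_handle: turned ash handle, 30 mm thick, 125 mm long along its y, near the front edge on the right; bystander, loose. Origin under its centre
- offcut_3: hardwood offcut, 34 x 70 x 18 mm, near the front edge, in the middle; bystander, loose. Origin under its centre
- block_plane: iron block plane, 44 x 155 x 55 mm, on the left; bystander, loose. Origin under its centre
- mallet: carver's mallet, 68 x 231 x 69 mm, on the left; bystander, loose. Origin under its centre
Not all that is in view belongs to the job. Leave any purple look-alike of the crate_b alone.

How it is judged:
By the outcome, as a careful person would: the job done as asked, in the order asked, and still so for the second after the job is handed in, with the robot touching nothing.
It also fails if it takes over 72 s, if anything falls off the work surface, if the arm or the gripper's body presses on something with over 40 N, if the wrist force passes 120 N, or if a joint passes its speed limit or range.

## Working session

There is one attempt and no reset: what is moved stays moved. The work goes in short steps, Python scripts to look and compute and a tool call to move; the robot and the scene stay as the last step left them, time stands still between calls to the robot, and variables do not carry over. Pictures are saved under pics/ and viewed, at most 10 in all, crops included, and the job is handed in when it is done.

Besides the shell and the picture viewer there is one more tool, called by a JSON object that holds its "api" and its "payload". send_rows: Moves the arm, as the interface text tells. Its arguments: {"type":"object","properties":{"plan":{"type":"array"},"force":{"type":"number"}},"required":["plan"]}

```bash
mkdir -p pics; ls; cat > h.py <<'E'
import numpy as np, cv2
from station import env, vision, close_job
def grab(n,save=None):
    f=vision.grab_frame(n)
    if save: cv2.imwrite('pics/'+save,f['color'][:,:,::-1])
    return f
def F(f): return 240/np.tan(np.radians(f['vertical_fov'])/2)
def cloud(f):
    z=f['z_map'];v,u=np.mgrid[:480,:640];k=F(f)
    P=np.stack([(u-f['cx'])/k*z,(v-f['cy'])/k*z,z],-1)@f['T'][:3,:3].T+f['T'][:3,3]
    P[z==0]=np.nan
    return P
E
python3 - <<'E'
from h import *
for n in('scene','top'):
    f=grab(n,n+'0.png');print(n,f['vertical_fov'],f['cx'],f['cy'],f['T'].round(3).tolist())
    np.savez(n+'0.npz',P=cloud(f),c=f['color'])
o=env.get_obs();print(o['time'],o['ee_pos'],o['orientation'])
E
```

```text
pics
scene 48.430806640072745 324.1200019848132 238.3582268826823 [[-0.457, -0.603, 0.654, -0.436], [-0.889, 0.3, -0.345, 0.631], [0.011, -0.739, -0.673, 1.095], [0.0, 0.0, 0.0, 1.0]]
top 54.77097967076586 320.6804401283627 239.63076201112847 [[0.024, -0.988, 0.154, 0.401], [-0.999, -0.027, -0.021, 0.137], [0.025, -0.153, -0.988, 1.088], [0.0, 0.0, 0.0, 1.0]]
0.1 [ 0.17785623 -0.59870599  0.21396272] [[ 9.58597767e-01  2.84763389e-01 -3.64944506e-04]
 [ 2.84763622e-01 -9.58597081e-01  1.14722004e-03]
 [-2.31484722e-05 -1.20364549e-03 -9.99999275e-01]]
```

View pics/scene0.png

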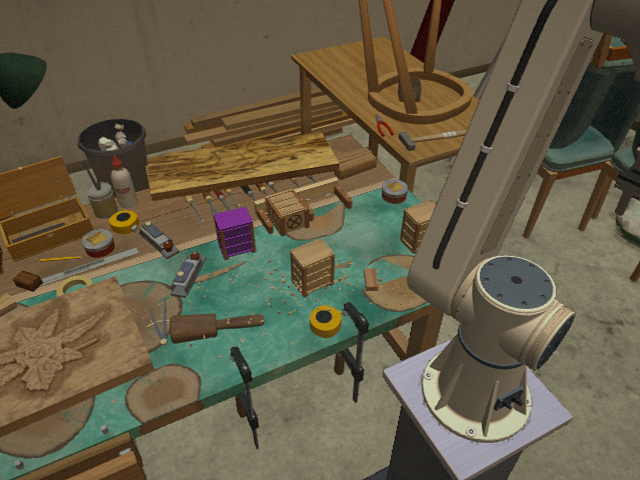

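View pics/top0.png

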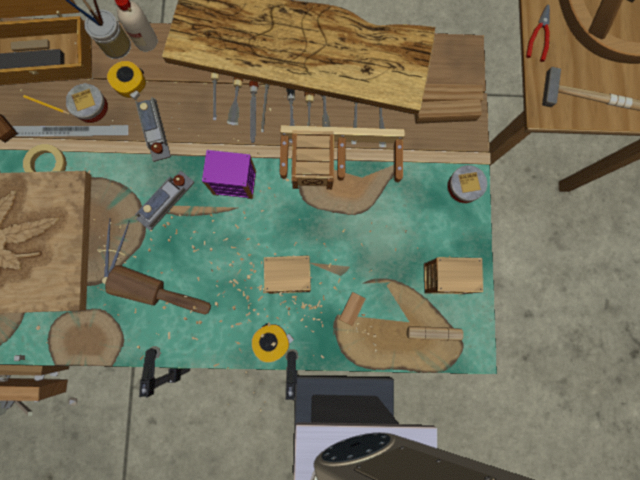

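The top view shows two pine crates standing at (287,274) and (455,275). The other crates are the waiting one lying at (313,160) and the purple look-alike at (230,174), which must be left alone. The rack's dividers are at (284,155), (341,157) and (399,158), and its empty bay is near (370,155). The tin is at (467,184), the offcut at (351,308), the handle at (435,333) and the tape at (270,343). I'll choose the two pine crates and measure them.

```bash
python3 - <<'E'
from h import *
d=np.load('top0.npz');P=d['P'];c=d['c']
def box(n,u0,u1,v0,v1,z0,z1):
    Q=P[v0:v1,u0:u1].reshape(-1,3);Q=Q[(Q[:,2]>z0)&(Q[:,2]<z1)]
    r=cv2.minAreaRect((Q[:,:2]*1000).astype(np.float32))
    print(n,len(Q),'c',np.round(r[0]),'sz',np.round(r[1]),'ang',round(r[2],1),'z',np.median(Q[:,2]).round(3),'mean',Q.mean(0).round(3), np.round(cv2.boxPoints(r)).tolist())
box('L',255,320,245,300,.11,.13)
box('R',415,495,245,300,.11,.13)
box('wait',285,340,120,190,.062,.08)
box('stop',275,410,118,142,.04,.06)
box('div1',278,292,134,182,.024,.04)
box('div2',335,349,134,182,.024,.04)
box('div3',392,406,134,182,.024,.04)
box('tin',445,490,160,205,.03,.05)
box('purple',195,262,145,205,.1,.15)
box('handle',400,470,320,345,.012,.04)
box('offcut',335,370,285,330,.01,.03)
box('tape',248,292,320,365,.025,.045)
box('mallet',100,215,255,320,.02,.08)
box('plane',135,195,170,225,.02,.07)
cv2.imwrite('pics/crop.png',cv2.resize(c[100:370,240:500,::-1],None,fx=2.2,fy=2.2,interpolation=2))
E
```

```text
L 1576 c [480. 187.] sz [72. 96.] ang 3.8 z 0.119 mean [0.48  0.187 0.119] [[441.0, 233.0], [447.0, 137.0], [519.0, 142.0], [513.0, 237.0]]
R 1548 c [ 487. -178.] sz [73. 97.] ang 0.4 z 0.118 mean [ 0.486 -0.177  0.118] [[451.0, -130.0], [451.0, -226.0], [524.0, -226.0], [523.0, -129.0]]
wait 2056 c [754. 140.] sz [121.  96.] ang 0.6 z 0.07 mean [0.755 0.14  0.07 ] [[693.0, 187.0], [694.0, 91.0], [815.0, 92.0], [814.0, 188.0]]
stop 885 c [826.  71.] sz [295.  20.] ang 89.9 z 0.048 mean [0.825 0.061 0.048] [[815.0, -76.0], [835.0, -77.0], [836.0, 218.0], [816.0, 218.0]]
div1 323 c [768. 209.] sz [ 24. 103.] ang 84.5 z 0.031 mean [0.77  0.209 0.031] [[716.0, 202.0], [818.0, 192.0], [820.0, 216.0], [718.0, 226.0]]
div2 324 c [768.  71.] sz [101.  32.] ang 0.6 z 0.03 mean [0.772 0.072 0.031] [[717.0, 86.0], [717.0, 54.0], [819.0, 55.0], [818.0, 87.0]]
div3 336 c [768. -62.] sz [ 27. 101.] ang 89.8 z 0.03 mean [ 0.77  -0.065  0.03 ] [[717.0, -75.0], [818.0, -75.0], [818.0, -49.0], [717.0, -48.0]]
tin 1029 c [ 712. -230.] sz [85. 86.] ang 44.7 z 0.038 mean [ 0.711 -0.229  0.038] [[651.0, -
[... 237 characters left out ...]
26.  28.] ang 89.8 z 0.025 mean [ 0.36  -0.148  0.025] [[345.0, -213.0], [374.0, -213.0], [374.0, -87.0], [346.0, -87.0]]
offcut 464 c [408.  33.] sz [48. 70.] ang 64.5 z 0.017 mean [0.41  0.04  0.017] [[366.0, 27.0], [429.0, -3.0], [450.0, 40.0], [387.0, 70.0]]
tape 1048 c [331. 224.] sz [78. 79.] ang 33.7 z 0.033 mean [0.33  0.223 0.033] [[276.0, 235.0], [320.0, 169.0], [385.0, 213.0], [341.0, 278.0]]
mallet 2261 c [438. 472.] sz [126. 234.] ang 3.6 z 0.053 mean [0.44  0.493 0.05 ] [[368.0, 585.0], [382.0, 351.0], [508.0, 359.0], [493.0, 592.0]]
plane 1022 c [655. 487.] sz [ 45. 138.] ang 51.8 z 0.035 mean [0.65  0.486 0.037] [[587.0, 512.0], [695.0, 427.0], [723.0, 463.0], [615.0, 548.0]]
```

View pics/crop.png

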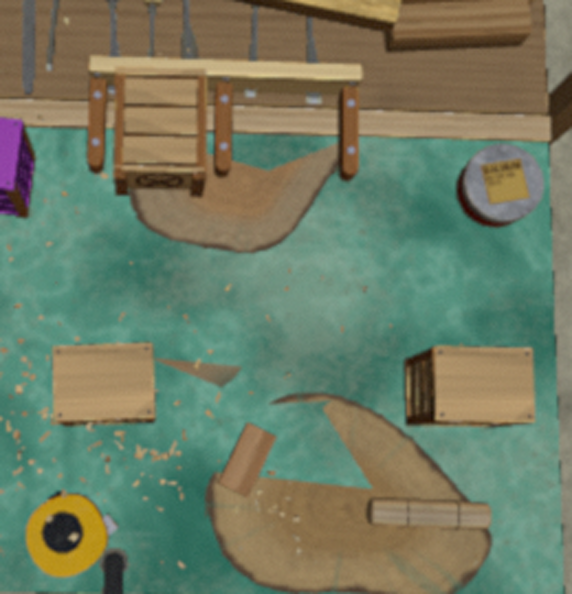

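The crop confirms both candidates, pine crates standing upright with closed lids: left at (480, 187) mm turned 3.8°, right at (487, −178) mm turned 0.4°. The rack mouth's middle is near (720, 3) mm, with the stop at x≈815. The sizes match those given. I'll tip the right one first.

{"api": "send_rows", "payload": {"plan": [{"slide": [0, 0, 0], "twist": [0, 0, 8.2], "hand": 0.45}, {"slide": [0, 0, 0], "twist": [0, 0, 8.2], "hand": 0.45}, {"slide": [22, -42, 0], "twist": [0, 0, 0], "hand": 0.45}, {"slide": [22, -42, 0], "twist": [0, 0, 0], "hand": 0.45}, {"slide": [22, -42, 0], "twist": [0, 0, 0], "hand": 0.45}]}}

```text
time: 0.72
ee_pos: [0.244, -0.4715, 0.2142]
orientation: [[1.0, 0.002, -0.0], [0.002, -1.0, 0.001], [-0.0, -0.001, -1.0]]
wrist_force: [0.0, 0.1, 0.2]
opening: 0.0442
grip_force: 0.0
```

{"api": "send_rows", "payload": {"plan": [{"slide": [22, -42, 0], "twist": [0, 0, 0], "hand": 0.45}, {"slide": [22, -42, 0], "twist": [0, 0, 0], "hand": 0.45}, {"slide": [22, -42, 0], "twist": [0, 0, 0], "hand": 0.45}, {"slide": [22, -42, 0], "twist": [0, 0, 0], "hand": 0.45}, {"slide": [22, -42, 0], "twist": [0, 0, 0], "hand": 0.45}]}}

```text
time: 1.35
ee_pos: [0.3535, -0.2612, 0.2145]
orientation: [[1.0, 0.002, -0.0], [0.002, -1.0, 0.0], [-0.0, -0.0, -1.0]]
wrist_force: [-0.1, 0.1, -0.2]
opening: 0.0413
grip_force: 0.0
```

{"api": "send_rows", "payload": {"plan": [{"slide": [22, -42, 0], "twist": [0, 0, 0], "hand": 0.45}, {"slide": [22, -42, 0], "twist": [0, 0, 0], "hand": 0.45}, {"slide": [0, 0, 40], "twist": [0, 0, 0], "hand": 0.45}, {"slide": [0, 0, 40], "twist": [0, 0, 0], "hand": 0.45}, {"slide": [0, 0, 32], "twist": [0, 0, 0], "hand": 0.45}]}}

```text
time: 1.98
ee_pos: [0.3965, -0.178, 0.1012]
orientation: [[1.0, 0.003, -0.001], [0.003, -1.0, 0.0], [-0.001, -0.0, -1.0]]
wrist_force: [-0.0, -0.4, 0.5]
opening: 0.0418
grip_force: 0.0
```

{"api": "send_rows", "payload": {"plan": [{"slide": [30, 0, 0], "twist": [0, 0, 0], "hand": 0.45}, {"slide": [15, 0, 0], "twist": [0, 0, 0], "hand": 0.45}, {"slide": [10, 0, 0], "twist": [0, 0, 0], "hand": 0.45}, {"slide": [10, 0, 0], "twist": [0, 0, 0], "hand": 0.45}, {"slide": [10, 0, 0], "twist": [0, 0, 0], "hand": 0.45}]}}

```text
time: 2.6
ee_pos: [0.4724, -0.1784, 0.1029]
orientation: [[1.0, 0.002, 0.0], [0.002, -1.0, -0.0], [0.0, 0.0, -1.0]]
wrist_force: [-1.2, 0.7, 1.8]
opening: 0.0413
grip_force: 0.8
```

{"api": "send_rows", "payload": {"plan": [{"slide": [10, 0, 0], "twist": [0, 0, 0], "hand": 0.45}, {"slide": [10, 0, 0], "twist": [0, 0, 0], "hand": 0.45}, {"slide": [8, 0, 0], "twist": [0, 0, 0], "hand": 0.45}, {"slide": [6, 0, 0], "twist": [0, 0, 0], "hand": 0.45}, {"slide": [0, 0, 0], "twist": [0, 0, 0], "hand": 0.45}]}}

```text
time: 3.22
ee_pos: [0.5063, -0.1783, 0.1025]
orientation: [[1.0, 0.003, 0.0], [0.003, -1.0, -0.0], [0.0, 0.0, -1.0]]
wrist_force: [-0.4, 0.6, -0.1]
opening: 0.0413
grip_force: 0.0
```

```bash
python3 - <<'E'
from h import *
f=grab('top','t1.png');P=cloud(f)
for n,Q in(('R',P[170:300,400:500].reshape(-1,3)),):
    for a,b in((.06,.085),(.1,.15)):
        q=Q[(Q[:,2]>a)&(Q[:,2]<b)]
        if len(q)>20:print(n,a,len(q),cv2.minAreaRect((q[:,:2]*1000).astype(np.float32)))
E
```

```text
R 0.06 1543 ((591.9550170898438, -176.95054626464844), (108.57039642333984, 97.27220916748047), 0.8863535523414612)
```

View pics/t1.png

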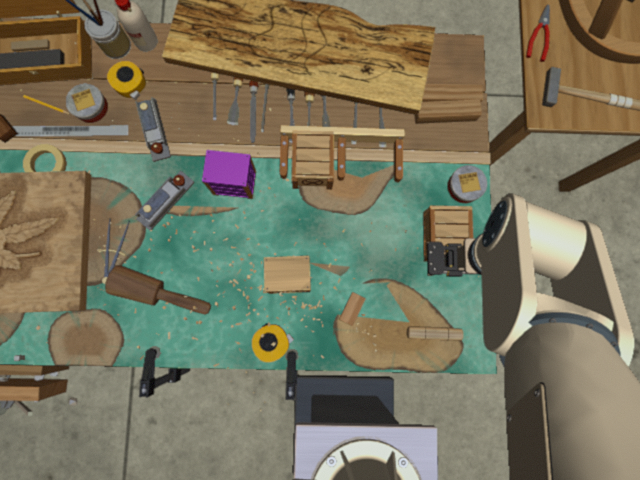

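The right crate lies on its back at about (447,225). The left one is next.

{"api": "send_rows", "payload": {"plan": [{"slide": [-45, 0, -20], "twist": [0, 0, 0], "hand": 0.45}, {"slide": [-45, 0, -30], "twist": [0, 0, 0], "hand": 0.45}, {"slide": [-17, -50, 0], "twist": [0, 0, 0], "hand": 0.45}, {"slide": [0, -55, 0], "twist": [0, 0, 0], "hand": 0.45}, {"slide": [0, -55, 0], "twist": [0, 0, 0], "hand": 0.45}]}}

```text
time: 3.9
ee_pos: [0.398, -0.0175, 0.153]
orientation: [[1.0, 0.001, 0.001], [0.001, -1.0, -0.0], [0.001, 0.0, -1.0]]
wrist_force: [-0.1, -0.1, 0.5]
opening: 0.0412
grip_force: 0.0
```

{"api": "send_rows", "payload": {"plan": [{"slide": [0, -55, 0], "twist": [0, 0, 0], "hand": 0.45}, {"slide": [0, -55, 0], "twist": [0, 0, 0], "hand": 0.45}, {"slide": [0, -55, 0], "twist": [0, 0, 0], "hand": 0.45}, {"slide": [0, -35, 0], "twist": [0, 0, 0], "hand": 0.45}, {"slide": [0, 0, 50], "twist": [0, 0, -3.8], "hand": 0.45}]}}

```text
time: 4.53
ee_pos: [0.401, 0.185, 0.1046]
orientation: [[0.997, 0.073, 0.008], [0.073, -0.997, 0.004], [0.008, -0.003, -1.0]]
wrist_force: [1.0, -1.4, -0.8]
opening: 0.0413
grip_force: 0.0
```

{"api": "send_rows", "payload": {"plan": [{"slide": [22, 0, 0], "twist": [0, 0, 0], "hand": 0.45}, {"slide": [15, 0, 0], "twist": [0, 0, 0], "hand": 0.45}, {"slide": [10, 0, 0], "twist": [0, 0, 0], "hand": 0.45}, {"slide": [10, 0, 0], "twist": [0, 0, 0], "hand": 0.45}, {"slide": [10, 0, 0], "twist": [0, 0, 0], "hand": 0.45}]}}

```text
time: 5.15
ee_pos: [0.4656, 0.186, 0.103]
orientation: [[0.998, 0.069, 0.001], [0.069, -0.998, 0.0], [0.001, -0.0, -1.0]]
wrist_force: [-1.6, -0.1, 2.0]
opening: 0.0413
grip_force: 0.8
```

{"api": "send_rows", "payload": {"plan": [{"slide": [10, 0, 0], "twist": [0, 0, 0], "hand": 0.45}, {"slide": [10, 0, 0], "twist": [0, 0, 0], "hand": 0.45}, {"slide": [8, 0, 0], "twist": [0, 0, 0], "hand": 0.45}, {"slide": [4, 0, 0], "twist": [0, 0, 0], "hand": 0.45}, {"slide": [0, 0, 0], "twist": [0, 0, 0], "hand": 0.45}]}}

```text
time: 5.78
ee_pos: [0.4969, 0.1883, 0.1025]
orientation: [[0.998, 0.069, -0.0], [0.069, -0.998, -0.0], [-0.0, 0.0, -1.0]]
wrist_force: [-0.9, 0.6, 0.2]
opening: 0.0411
grip_force: 0.0
```

{"api": "send_rows", "payload": {"plan": [{"slide": [-40, 0, -20], "twist": [0, 0, 0], "hand": 0.45}, {"slide": [-40, 0, -40], "twist": [0, 0, 0], "hand": 0.45}, {"slide": [0, 50, -20], "twist": [0, 0, 0], "hand": 0.45}, {"slide": [0, 55, 0], "twist": [0, 0, 0], "hand": 0.45}, {"slide": [0, 55, 0], "twist": [0, 0, 0], "hand": 0.45}]}}

```text
time: 6.4
ee_pos: [0.4278, 0.0219, 0.1832]
orientation: [[0.998, 0.07, 0.001], [0.07, -0.998, 0.0], [0.001, 0.0, -1.0]]
wrist_force: [1.2, -0.1, 0.7]
opening: 0.0415
grip_force: 0.0
```

```bash
python3 - <<'E'
from h import *
f=grab('top');P=cloud(f)
for n,Q in(('R',P[170:300,400:500].reshape(-1,3)),('L',P[180:300,255:325].reshape(-1,3))):
    for a,b in((.06,.085),(.1,.15)):
        q=Q[(Q[:,2]>a)&(Q[:,2]<b)]
        if len(q)>20:print(n,a,len(q),cv2.minAreaRect((q[:,:2]*1000).astype(np.float32)))
s=grab('scene')
im=np.vstack([cv2.resize(f['color'][150:310,240:500],(572,352)),cv2.resize(s['color'][170:340,200:460],(572,240))])
im=np.vstack([cv2.resize(f['color'][190:270,250:500],(780,250),interpolation=2),cv2.resize(s['color'][170:290,200:460],(780,350),interpolation=2)])
cv2.imwrite('pics/t2.png',im[:,:,::-1])
E
```

```text
R 0.06 2037 ((586.5191040039062, -176.62457275390625), (120.71214294433594, 97.35015869140625), 0.4905095398426056)
L 0.06 2220 ((560.3972778320312, 192.33265686035156), (268.6929931640625, 96.14009094238281), 4.0431928634643555)
```

View pics/t2.png

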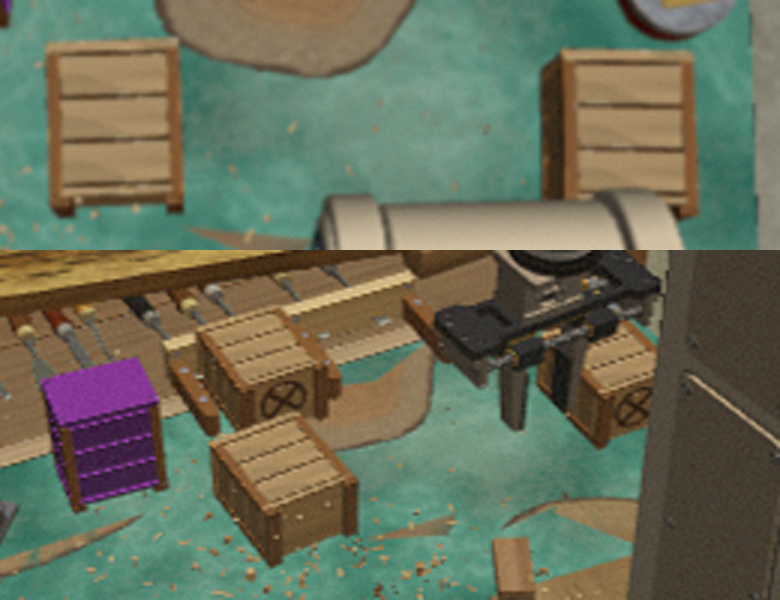

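The branded crate is the right one: its ring and cross show at about (635,405) in the lower crop. The left crate's underside at (300,520) is plain. The branded crate's centre is at (587, −177) mm, so it needs about +180 mm in y and then +168 mm in x. I'll turn the tool to push its side with both fingers.

{"api": "send_rows", "payload": {"plan": [{"slide": [0, 0, 0], "twist": [0, 0, -10.6], "hand": 0.45}, {"slide": [0, 0, 0], "twist": [0, 0, -10.6], "hand": 0.45}, {"slide": [0, 0, 0], "twist": [0, 0, -10.6], "hand": 0.45}, {"slide": [0, 0, 0], "twist": [0, 0, -10.6], "hand": 0.45}, {"slide": [0, 0, 0], "twist": [0, 0, -10.6], "hand": 0.45}]}}

```text
time: 7.12
ee_pos: [0.4276, 0.0239, 0.1825]
orientation: [[0.54, 0.842, -0.0], [0.842, -0.54, 0.0], [0.0, -0.0, -1.0]]
wrist_force: [-0.2, 0.4, -0.5]
opening: 0.0413
grip_force: 0.0
```

{"api": "send_rows", "payload": {"plan": [{"slide": [0, 0, 0], "twist": [0, 0, -10.6], "hand": 0.45}, {"slide": [0, 0, 0], "twist": [0, 0, -10.6], "hand": 0.45}, {"slide": [0, 0, 0], "twist": [0, 0, -10.6], "hand": 0.45}, {"slide": [0, 0, 0], "twist": [0, 0, -1.6], "hand": 0.45}, {"slide": [-48, 26, 0], "twist": [0, 0, 0], "hand": 0.45}]}}

```text
time: 7.75
ee_pos: [0.4536, -0.0229, 0.1826]
orientation: [[-0.007, 1.0, -0.0], [1.0, 0.007, 0.001], [0.001, -0.0, -1.0]]
wrist_force: [0.9, 0.9, 0.1]
opening: 0.0412
grip_force: 0.0
```

{"api": "send_rows", "payload": {"plan": [{"slide": [-48, 26, 0], "twist": [0, 0, 0], "hand": 0.45}, {"slide": [-48, 26, 0], "twist": [0, 0, 0], "hand": 0.45}, {"slide": [-48, 26, 0], "twist": [0, 0, 0], "hand": 0.45}, {"slide": [-48, 26, 0], "twist": [0, 0, 0], "hand": 0.45}, {"slide": [-48, 26, 0], "twist": [0, 0, 0], "hand": 0.45}]}}

```text
time: 8.38
ee_pos: [0.5865, -0.265, 0.1824]
orientation: [[-0.002, 1.0, -0.0], [1.0, 0.002, 0.0], [0.0, -0.0, -1.0]]
wrist_force: [0.9, 1.2, 1.2]
opening: 0.0419
grip_force: 0.0
```

{"api": "send_rows", "payload": {"plan": [{"slide": [0, 0, 50], "twist": [0, 0, 0], "hand": 0.45}, {"slide": [0, 0, 50], "twist": [0, 0, 0], "hand": 0.45}, {"slide": [0, 0, 50], "twist": [0, 0, 0], "hand": 0.45}, {"slide": [0, 0, 7], "twist": [0, 0, 0], "hand": 0.45}, {"slide": [20, 0, 0], "twist": [0, 0, 0], "hand": 0.45}]}}

```text
time: 9.0
ee_pos: [0.5862, -0.2441, 0.0263]
orientation: [[-0.003, 1.0, 0.001], [1.0, 0.003, -0.0], [-0.0, 0.001, -1.0]]
wrist_force: [0.3, -0.1, 1.3]
opening: 0.0412
grip_force: 0.0
```

{"api": "send_rows", "payload": {"plan": [{"slide": [10, 0, 0], "twist": [0, 0, 0], "hand": 0.45}, {"slide": [10, 0, 0], "twist": [0, 0, 0], "hand": 0.45}, {"slide": [15, 0, 0], "twist": [0, 0, 0], "hand": 0.45}, {"slide": [15, 0, 0], "twist": [0, 0, 0], "hand": 0.45}, {"slide": [15, 0, 0], "twist": [0, 0, 0], "hand": 0.45}]}}

```text
time: 9.62
ee_pos: [0.5854, -0.178, 0.026]
orientation: [[-0.006, 1.0, 0.001], [1.0, 0.006, -0.0], [-0.0, 0.001, -1.0]]
wrist_force: [1.2, -3.3, 2.8]
opening: 0.0414
grip_force: 1.8
```

{"api": "send_rows", "payload": {"plan": [{"slide": [15, 0, 0], "twist": [0, 0, 0], "hand": 0.45}, {"slide": [15, 0, 0], "twist": [0, 0, 0], "hand": 0.45}, {"slide": [15, 0, 0], "twist": [0, 0, 0], "hand": 0.45}, {"slide": [15, 0, 0], "twist": [0, 0, 0], "hand": 0.45}, {"slide": [15, 0, 0], "twist": [0, 0, 0], "hand": 0.45}]}}

```text
time: 10.25
ee_pos: [0.5846, -0.1029, 0.0255]
orientation: [[-0.006, 1.0, -0.0], [1.0, 0.006, 0.0], [0.0, -0.0, -1.0]]
wrist_force: [-0.1, -3.3, 2.0]
opening: 0.0413
grip_force: 1.8
```

{"api": "send_rows", "payload": {"plan": [{"slide": [12, 0, 0], "twist": [0, 0, 0], "hand": 0.45}, {"slide": [12, 0, 0], "twist": [0, 0, 0], "hand": 0.45}, {"slide": [10, 0, 0], "twist": [0, 0, 0], "hand": 0.45}, {"slide": [8, 0, 0], "twist": [0, 0, 0], "hand": 0.45}, {"slide": [4, 0, 0], "twist": [0, 0, 0], "hand": 0.45}]}}

```text
time: 10.88
ee_pos: [0.5843, -0.0574, 0.0255]
orientation: [[-0.006, 1.0, -0.0], [1.0, 0.006, 0.0], [0.0, -0.0, -1.0]]
wrist_force: [1.0, -2.6, 1.7]
opening: 0.0417
grip_force: 1.5
```

```bash
cat > m.py <<'E'
from h import *
import sys
f=grab('top',sys.argv[1]);P=cloud(f)
v0,v1,u0,u1=map(int,sys.argv[2:6])
Q=P[v0:v1,u0:u1].reshape(-1,3);q=Q[(Q[:,2]>.063)&(Q[:,2]<.08)]
r=cv2.minAreaRect((q[:,:2]*1000).astype(np.float32));print(r,np.round(cv2.boxPoints(r)).tolist())
E
python3 m.py t3.png 170 260 342 420
```

```text
((584.3778686523438, 7.269950866699219), (121.00350952148438, 88.41636657714844), 0.3692011833190918) [[524.0, 51.0], [524.0, -37.0], [645.0, -37.0], [645.0, 52.0]]
```

View pics/t3.png

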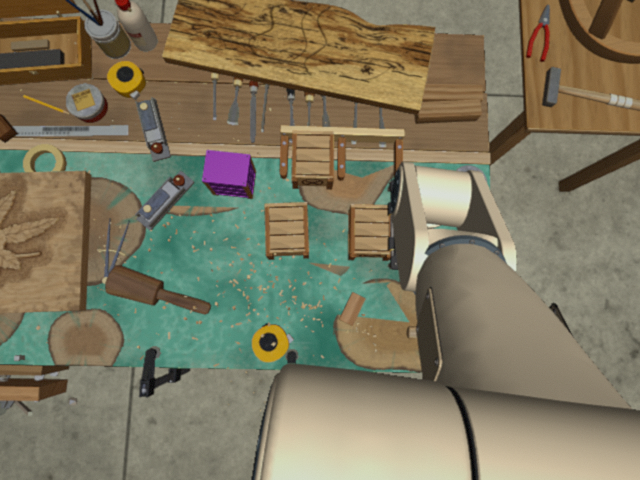

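Both crates lie on their backs: plain at (287,230) and branded at (370,232). The branded one's centre is at about (584, 3) mm, lined up with the right bay. Next I'll back off, turn the tool and get behind its underside.

{"api": "send_rows", "payload": {"plan": [{"slide": [-40, 0, 0], "twist": [0, 0, 0], "hand": 0.45}, {"slide": [0, 0, -60], "twist": [0, 0, 0], "hand": 0.6}, {"slide": [0, 0, -60], "twist": [0, 0, 0], "hand": 0.6}, {"slide": [33, -33, 0], "twist": [0, 0, 0], "hand": 0.6}, {"slide": [33, -33, 0], "twist": [0, 0, 0], "hand": 0.6}]}}

```text
time: 11.55
ee_pos: [0.5177, -0.0317, 0.1461]
orientation: [[-0.005, 1.0, 0.001], [1.0, 0.005, 0.001], [0.001, 0.001, -1.0]]
wrist_force: [0.3, 0.2, -0.2]
opening: 0.0549
grip_force: 0.0
```

{"api": "send_rows", "payload": {"plan": [{"slide": [34, -33, 0], "twist": [0, 0, 0], "hand": 0.6}, {"slide": [0, 0, 0], "twist": [0, 0, 10.6], "hand": 0.6}, {"slide": [0, 0, 0], "twist": [0, 0, 10.6], "hand": 0.6}, {"slide": [0, 0, 0], "twist": [0, 0, 10.6], "hand": 0.6}, {"slide": [0, 0, 0], "twist": [0, 0, 10.6], "hand": 0.6}]}}

```text
time: 12.18
ee_pos: [0.4847, 0.0017, 0.1454]
orientation: [[0.675, 0.738, -0.001], [0.738, -0.675, 0.001], [-0.0, -0.001, -1.0]]
wrist_force: [0.0, 0.7, 0.8]
opening: 0.0553
grip_force: 0.0
```

{"api": "send_rows", "payload": {"plan": [{"slide": [0, 0, 0], "twist": [0, 0, 10.6], "hand": 0.6}, {"slide": [0, 0, 0], "twist": [0, 0, 10.6], "hand": 0.6}, {"slide": [0, 0, 0], "twist": [0, 0, 10.6], "hand": 0.6}, {"slide": [0, 0, 0], "twist": [0, 0, 10.6], "hand": 0.6}, {"slide": [0, 0, 0], "twist": [0, 0, 5], "hand": 0.6}]}}

```text
time: 12.8
ee_pos: [0.4847, 0.0017, 0.1453]
orientation: [[1.0, 0.005, -0.001], [0.005, -1.0, 0.001], [-0.001, -0.001, -1.0]]
wrist_force: [-0.7, 0.8, -0.1]
opening: 0.0551
grip_force: 0.0
```

{"api": "send_rows", "payload": {"plan": [{"slide": [0, -2, 50], "twist": [0, 0, 0], "hand": 0.6}, {"slide": [0, 0, 50], "twist": [0, 0, 0], "hand": 0.6}, {"slide": [0, 0, 20], "twist": [0, 0, 0], "hand": 0.6}, {"slide": [15, 0, 0], "twist": [0, 0, 0], "hand": 0.6}, {"slide": [10, 0, 0], "twist": [0, 0, 0], "hand": 0.6}]}}

```text
time: 13.42
ee_pos: [0.5123, 0.0038, 0.0265]
orientation: [[1.0, 0.009, 0.002], [0.009, -1.0, 0.0], [0.002, -0.0, -1.0]]
wrist_force: [-0.5, -0.4, 0.1]
opening: 0.0549
grip_force: 0.0
```

{"api": "send_rows", "payload": {"plan": [{"slide": [12, 0, 0], "twist": [0, 0, 0], "hand": 0.6}, {"slide": [15, 0, 0], "twist": [0, 0, 0], "hand": 0.6}, {"slide": [15, 0, 0], "twist": [0, 0, 0], "hand": 0.6}, {"slide": [15, 0, 0], "twist": [0, 0, 0], "hand": 0.6}, {"slide": [12, 0, 0], "twist": [0, 0, 0], "hand": 0.6}]}}

```text
time: 14.05
ee_pos: [0.5802, 0.0044, 0.0256]
orientation: [[1.0, 0.01, 0.0], [0.01, -1.0, 0.0], [0.0, -0.0, -1.0]]
wrist_force: [-3.1, -0.4, 2.7]
opening: 0.0551
grip_force: 1.8
```

```bash
python3 m.py t4.png 145 255 335 420
```

```text
((668.69189453125, 48.41297149658203), (9.222814559936523, 84.31829071044922), 89.8006591796875) [[627.0, 44.0], [711.0, 44.0], [711.0, 53.0], [627.0, 53.0]]
```

View pics/t4.png

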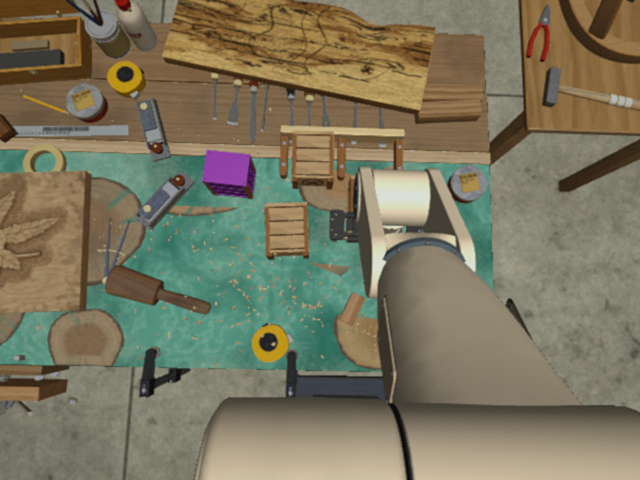

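The arm hides most of the crate, but its left edge (near pixel (352,195)) is at y≈52 mm and its lid end at x≈711. That leaves about 10 mm to the divider, so I'll carry on.

{"api": "send_rows", "payload": {"plan": [{"slide": [12, 0, 0], "twist": [0, 0, 0], "hand": 0.6}, {"slide": [12, 0, 0], "twist": [0, 0, 0], "hand": 0.6}, {"slide": [12, 0, 0], "twist": [0, 0, 0], "hand": 0.6}, {"slide": [12, 0, 0], "twist": [0, 0, 0], "hand": 0.6}, {"slide": [12, 0, 0], "twist": [0, 0, 0], "hand": 0.6}]}}

```text
time: 14.72
ee_pos: [0.6399, 0.005, 0.0255]
orientation: [[1.0, 0.01, -0.0], [0.01, -1.0, 0.0], [-0.0, -0.0, -1.0]]
wrist_force: [-1.4, -1.3, -0.3]
opening: 0.0549
grip_force: 0.8
```

{"api": "send_rows", "payload": {"plan": [{"slide": [10, 0, 0], "twist": [0, 0, 0], "hand": 0.6}, {"slide": [10, 0, 0], "twist": [0, 0, 0], "hand": 0.6}, {"slide": [6, 0, 0], "twist": [0, 0, 0], "hand": 0.6}, {"slide": [4, 0, 0], "twist": [0, 0, 0], "hand": 0.6}, {"slide": [3, 0, 0], "twist": [0, 0, 0], "hand": 0.6}]}}

```text
time: 15.35
ee_pos: [0.672, 0.0053, 0.0256]
orientation: [[1.0, 0.01, -0.0], [0.01, -1.0, 0.0], [-0.0, -0.0, -1.0]]
wrist_force: [-2.4, 0.3, 1.4]
opening: 0.0548
grip_force: 1.3
```

{"api": "send_rows", "payload": {"plan": [{"slide": [3, 0, 0], "twist": [0, 0, 0], "hand": 0.6}, {"slide": [3, 0, 0], "twist": [0, 0, 0], "hand": 0.6}, {"slide": [2, 0, 0], "twist": [0, 0, 0], "hand": 0.6}, {"slide": [2, 0, 0], "twist": [0, 0, 0], "hand": 0.6}, {"slide": [1, 0, 0], "twist": [0, 0, 0], "hand": 0.6}]}}

```text
time: 15.98
ee_pos: [0.6832, 0.0054, 0.0256]
orientation: [[1.0, 0.01, 0.0], [0.01, -1.0, -0.0], [0.0, 0.0, -1.0]]
wrist_force: [-2.7, 0.1, 1.8]
opening: 0.0553
grip_force: 1.5
```

{"api": "send_rows", "payload": {"plan": [{"slide": [1, 0, 0], "twist": [0, 0, 0], "hand": 0.6}, {"slide": [1, 0, 0], "twist": [0, 0, 0], "hand": 0.6}, {"slide": [1, 0, 0], "twist": [0, 0, 0], "hand": 0.6}, {"slide": [1, 0, 0], "twist": [0, 0, 0], "hand": 0.6}, {"slide": [0, 0, 0], "twist": [0, 0, 0], "hand": 0.6}]}}

```text
time: 16.6
ee_pos: [0.6853, 0.0055, 0.0256]
orientation: [[1.0, 0.01, -0.004], [0.01, -1.0, 0.0], [-0.004, -0.0, -1.0]]
wrist_force: [-9.4, -0.1, 6.9]
opening: 0.0552
grip_force: 4.9
```

The force has risen, so the lid end is on the stop. I'll back off and check.

{"api": "send_rows", "payload": {"plan": [{"slide": [-20, 0, 0], "twist": [0, 0, 0], "hand": 0.6}, {"slide": [-40, 0, 0], "twist": [0, 0, 0], "hand": 0.6}, {"slide": [-50, 0, -20], "twist": [0, 0, 0], "hand": 0.6}, {"slide": [-50, 0, -30], "twist": [0, 0, 0], "hand": 0.6}, {"slide": [-50, 20, -30], "twist": [0, 0, 0], "hand": 0.6}]}}

```text
time: 17.23
ee_pos: [0.4767, -0.0162, 0.1064]
orientation: [[1.0, 0.011, 0.002], [0.011, -1.0, 0.0], [0.002, -0.0, -1.0]]
wrist_force: [0.1, 0.5, 0.3]
opening: 0.055
grip_force: 0.0
```

{"api": "send_rows", "payload": {"plan": [{"slide": [-40, 40, -30], "twist": [0, 0, 0], "hand": 0.6}, {"slide": [0, 50, -20], "twist": [0, 0, 0], "hand": 0.6}, {"slide": [0, 55, 0], "twist": [0, 0, 0], "hand": 0.6}, {"slide": [0, 55, 0], "twist": [0, 0, 0], "hand": 0.6}, {"slide": [0, 0, 0], "twist": [0, 0, 0], "hand": 0.6}]}}

```text
time: 17.85
ee_pos: [0.4411, -0.2196, 0.1555]
orientation: [[1.0, 0.006, 0.003], [0.006, -1.0, -0.002], [0.003, 0.002, -1.0]]
wrist_force: [0.0, -0.1, 0.8]
opening: 0.0552
grip_force: 0.0
```

```bash
python3 m.py t5.png 110 215 343 400; python3 m.py t6.png 110 195 285 340;python3 - <<'E'
from h import *
P=cloud(grab('top'))[118:142,275:410].reshape(-1,3);q=P[(P[:,2]>.04)&(P[:,2]<.055)&(P[:,1]<.05)]
print('stop',np.percentile(q[:,0],[2,98]),env.get_obs()['time'])
E
```

```text
((756.7330322265625, 6.401035308837891), (121.22030639648438, 95.20323944091797), 0.19617004692554474) [[696.0, 54.0], [696.0, -41.0], [818.0, -41.0], [817.0, 54.0]]
((754.7352294921875, 139.814208984375), (121.0589828491211, 95.84526062011719), 0.6146911978721619) [[694.0, 187.0], [695.0, 91.0], [816.0, 93.0], [815.0, 188.0]]
stop [0.81629281 0.83458731] 18.0
```

View pics/t5.png

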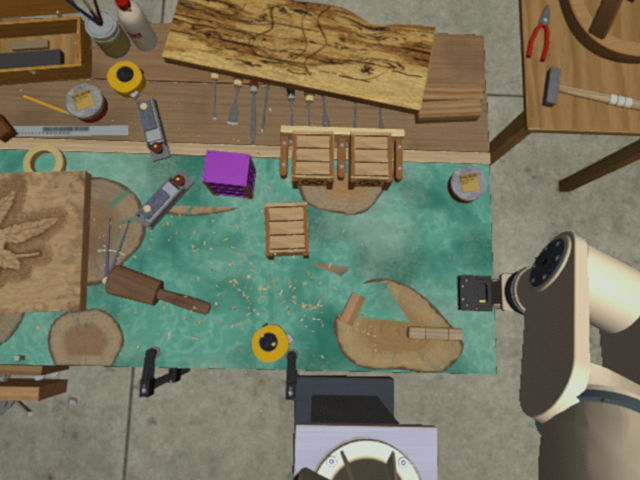

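The branded crate is home in the right bay at (370,160), with its lid end on the stop. The waiting crate at (313,160) hasn't moved, the plain crate lies where it fell at (287,230), and the robot is clear of everything.

```bash
python3 -c "
from h import *
print(close_job())"
```

```text
the job is handed in; nothing more can be done
None
```

I tipped both crates onto their backs and pushed the branded one (the right-hand crate) into the right bay until its lid end met the back stop; the plain crate and everything else were left alone, and the job was handed in at about 18 s.

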